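Load the roller brush and set its speed lever

ROBOT

A 7-joint arm with a two-finger parallel gripper is mounted at the origin on the work surface. World frame = base frame: x ahead of the robot, y to its left, z up, the work surface at z = 0. Lengths are in m, angles in rad, forces in N, time in s.
With the tool pointing down it reaches from about 0.425 to 0.875 m from the base axis. Payload 4.7 kg.
Tool frame: the origin (TCP) lies at the very end of the fingers, on their centre line; the grasp point (between the pads) lies 19 mm behind it; z points along the fingers, y is the line along which they close (so a half turn about z gives the same grasp; the last joint's range is limited). The gripper opens to 87 mm and grips with 3 to 60 N. Pads are 19 mm wide; open, the fingers measure 117 mm over their backs; the gripper's body (75 mm by 190 mm) begins 51 mm behind the grasp point.
Start: joints at [1.164, 0.321, -0.07, 1.45, 0.023, 1.371, -0.057], TCP at [0.266, -0.593, 0.223] pointing down, gripper open.
Joint ranges: [-2.86, 2.86], [-0.3, 2.09], [-1.38, 1.24], [0.06, 2.45], [-1.56, 4.7], [0.09, 2.05], [-2.69, 2.69]. Speed limits (rad/s): [2.57, 2.57, 3.14, 3.14, 3.14, 3.14, 3.14].

INTERFACE

Orientations are given as a rotation vector (axis times angle).
In Python, from bench import ctrl, imaging, ticket gives the robot as it stands.
- The arm moves only by the tool jog_arm, never from a script. Its argument "rows" is text: rows parted by semicolons, each of 7 numbers parted by spaces: the shift along the tool's x, y, z in cm, then the turn, a rotation vector about the tool's x, y, z in rad, then the closure, from -1 (fully open) to 1 (shut), so that 0 is half open. A call has 1 to 5 rows; each row shifts and turns the commanded pose from where the row before left it, along the tool's axes as they then stand; what a row does not reach is not made up. A row lasts 1/8 s, in which the tool goes at most 62.5 mm and 10.7 degrees, less where a joint would pass 70% of its speed; a pose out of reach is approached as far as the arm can. A call with a gripper value outside its range is refused whole. The fingers move at their own pace and stop on an object; "force" is the grip in N (left out, the last holds). Time passes only in rows, so rows that do not move let the fingers close. It gives the time, the measured TCP pose, the force, the opening and the grip force at its end, in the units of the state.
- ctrl.get_state(): the state, without advancing time (a new reading comes with each control period).
- imaging.get_image(name): name is "scene" or "top" or "wrist"; returns a dict with "img" (480x640x3 uint8, blue, green, red), "vertical_fov" (degrees; the focal length in pixels is half the picture's height over the tangent of half this angle, whatever the lens; pixels are square), "cx", "cy" (the principal point, pixels), "origin" and "orientation" of the camera in the world. Camera axes: x right, y down, z forward; pixel columns grow to the right and rows downward; lengths in m; the calibration is good to about 2 mm. A picture is of the moment at which its call begins. There is no depth.
- ticket.close_job(): hands the job in; it is judged then, once.
The state is a dict: "time": time; "joint_positions": joint angles; "qd": joint speeds; "joint_torque": joint torques, N m; "position": TCP position; "tool_rot": TCP orientation; "ft_force": force on the tool from outside, world axes, zero at the start; "torque": the same for the moment, N m; "grip_width": opening from 0.0 (shut) to 1.0 (fully open); "grip_force": force on a finger pad.
Only numpy, scipy, OpenCV 4.12 (cv2) and the standard library are available. Lean on these libraries where they do the work, as an engineer would, in place of code of your own. Each camera call takes 0.05 s, during which the arm holds its last target. There are 200 camera calls.

TASK

Lay the cedar shoe tree with the brass knob (the one on the open table, not the spare at the back) flat in the carriage tray, slide the carriage by its handle fully home under the roller brush, and only then swing the speed lever round until its white tip points at the red marker. Do not shift the marker, leave the other things where they stand, and let go of everything at the end.

Things in the scene. Friction and masses are not known exactly. Their poses are not given: they have to be found in the camera images.
- tree: Cedar shoe tree with a brass heel knob. Loose, about 0.2 kg, 201 mm long, lying flat; its x runs heel to toe, z up. Origin: underside centre. Toe block x +17 to +92 mm, 62 wide, 46 high; neck x -40 to +17 mm, 36 wide, 4 to 44 mm high: grip here; heel block x -90 to -40 mm, 52 wide, 50 high; brass ball knob to x -109 mm.
- tray_center (a point): Centre of the carriage tray's floor, 40 mm above the table. Axes: x = sliding direction, towards the brush; y along the tray's length; z up. Inside 90 mm (x) by 225 mm (y), brass lips 5 mm thick, 10 mm high all round. The shoe tree fits with its long axis along the tray's y, toe either way.
- stand: Fixed green machine. Origin on the table under the brush axis, where the tray centre comes when home; axes parallel to the tray's. The roller brush lies along y over the track: with its flat cover x -48 to +48, y -120 to +150 mm, underside 98, top 200 mm above the table. Pedestal and crank y +145 to +277 mm; the brush's -y end is free.
- carriage_handle (a point): Top centre of the carriage's upright dark wooden handle post, 22 mm diameter, from 40 to 115 mm above the table. It stands at y = -185 mm from the tray centre on a brass bar (tray's x = 0) and passes by the free end of the brush. Axes as the tray's.
- carriage (a joint): Slide of the carriage in m: 0 = fully out for loading, 0.210 = fully home against its stop, tray centre right under the brush axis. About 2.5 N of friction; it stays where it is left.
- lever (a joint): Angle of the speed lever in rad, about a vertical axis, positive anticlockwise from above, range -0.75 to 0.75; 0 = middle of the quadrant. Stiff (about 0.25 N m): it stays where it is left.
- lever_pivot (a point): Point on the lever's vertical hinge axis, 52 mm above the table. The regulator is a dark wooden block 245 x 260 x 30 mm, from 35 mm behind the pivot to 210 mm ahead of it on the quadrant's side.
- lever_knob (a point): Top centre of the black upright cylindrical grip of the lever, 24 mm diameter, from 52 to 112 mm above the table, 125 mm from the pivot.
- lever_tip (a point): End of the lever's white tip, 156 mm from the pivot, 50 mm above the table, in line with pivot and grip.
- marker (a joint): Angle of the red marker about the same axis and with the same zero as the lever: the lever points at the marker when both joints read alike. Not to be moved; it sits tight (about 1.5 N m).
- marker_tip (a point): Inner end of the red marker (32 x 8 mm, up to 47 mm above the table) on the brass quadrant rim, 162 mm from the pivot. Its own x axis lies along the line pivot to marker, y across that line, level.
- spare_tree: Bystander, loose, not to be disturbed: the spare cedar shoe tree, alike but with a black knob, lying at the back. Origin: centre of underside.
- bottle: Bystander, loose, not to be disturbed: green glass dressing bottle, 56 mm across, 150 mm high. Origin: centre of underside.
- tin: Bystander, loose, not to be disturbed: flat dark polish tin, 80 mm across, 22 mm high. Origin: centre of underside.
- welt_brush: Bystander, loose, not to be disturbed: round welt brush standing on its bristles, 66 mm across, 95 mm high. Origin: centre of underside.
- scraper: Bystander, loose, not to be disturbed: nickel sole scraper lying flat, 178 mm long, 16 mm high. Origin: middle of underside.
Mind the look-alikes: they are no part of the job. What is shaped like the tree but turquoise is not meant.

How it is judged:
By the outcome, as a careful person would: the job done as asked, in the order asked, and still so for the second after the job is handed in, with the robot touching nothing.
It also fails if it takes over 59 s, if anything falls off the work surface, if the arm or the gripper's body presses on something with over 40 N, if the wrist force passes 120 N, or if a joint passes its speed limit or range.

## Working session

There is one attempt and no reset: what is moved stays moved. The work goes in short steps, Python scripts to look and compute and a tool call to move; the robot and the scene stay as the last step left them, time stands still between calls to the robot, and variables do not carry over. Pictures are saved under pics/ and viewed, at most 14 in all, crops included, and the job is handed in when it is done.

Besides the shell and the picture viewer there is one more tool, called by a JSON object that holds its "op" and its "data", one argument or row to a line. jog_arm: Moves the arm, as the interface text tells. Its arguments: {"type":"object","properties":{"rows":{"type":"string"},"force":{"type":"number"}},"required":["rows"]}

```bash
mkdir -p pics; ls
cat > h.py <<'E'
import numpy as np, cv2
from scipy.spatial.transform import Rotation as R
from bench import ctrl, imaging, ticket
def rot(o):
    o=np.array(o,float)
    return o if o.shape==(3,3) else R.from_rotvec(o).as_matrix() if o.size==3 else R.from_quat(o).as_matrix()
def ray(d,u,v):
    f=240/np.tan(np.radians(d["vertical_fov"])/2)
    return np.array(d["origin"],float), rot(d["orientation"])@np.array([(u-d["cx"])/f,(v-d["cy"])/f,1])
def plane(d,u,v,z):
    o,r=ray(d,u,v); return o+r*(z-o[2])/r[2]
def proj(d,p):
    f=240/np.tan(np.radians(d["vertical_fov"])/2)
    c=rot(d["orientation"]).T@(np.array(p)-d["origin"]); return c[:2]/c[2]*f+[d["cx"],d["cy"]]
E
python3 - <<'E'
from h import *
s=ctrl.get_state(); print({k:np.round(v,3).tolist() for k,v in s.items()})
for n in ["scene","top"]:
    d=imaging.get_image(n); cv2.imwrite(f"pics/{n}0.png",d["img"]); np.save(f"pics/{n}0.npy",d,allow_pickle=True)
    print(n,{k:v for k,v in d.items() if k!="img"})
E
```

```text
pics
{'time': 0.0, 'joint_positions': [1.164, 0.322, -0.07, 1.452, 0.023, 1.371, -0.057], 'qd': [-0.001, 0.001, -0.001, 0.002, 0.0, -0.0, -0.001], 'joint_torque': [0.001, -49.128, -0.404, -31.252, -0.064, 0.044, 0.0], 'position': [0.265, -0.593, 0.221], 'tool_rot': [-3.07, -0.656, 0.001], 'ft_force': [-0.51, 0.065, -0.227], 'torque': [-0.001, -0.024, 0.005], 'grip_force': 0.0, 'grip_width': 1.0}
scene {'vertical_fov': 52.70489472712818, 'cx': 310.3986869213622, 'cy': 234.48579053317673, 'origin': array([0.94970934, 0.28352345, 0.90069625]), 'orientation': array([-1.3320268 , -2.40419536,  0.77769643])}
top {'vertical_fov': 49.526421244270125, 'cx': 317.5921186293735, 'cy': 235.59404721301493, 'origin': array([ 0.36131058, -0.00831203,  1.26634535]), 'orientation': array([-2.16186875,  2.18223177, -0.15258433])}
```

View pics/scene0.png

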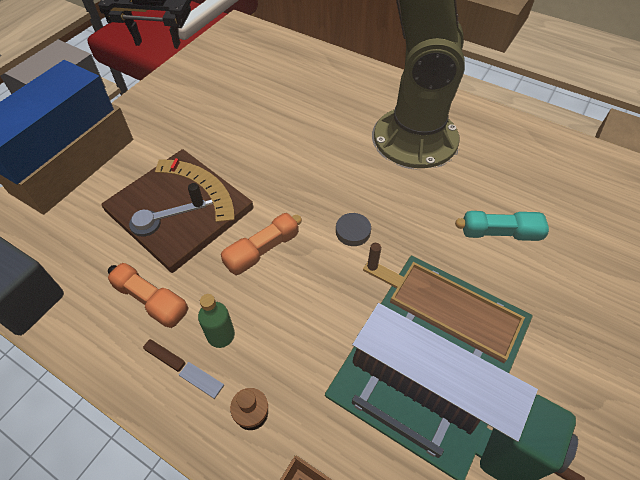

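View pics/top0.png

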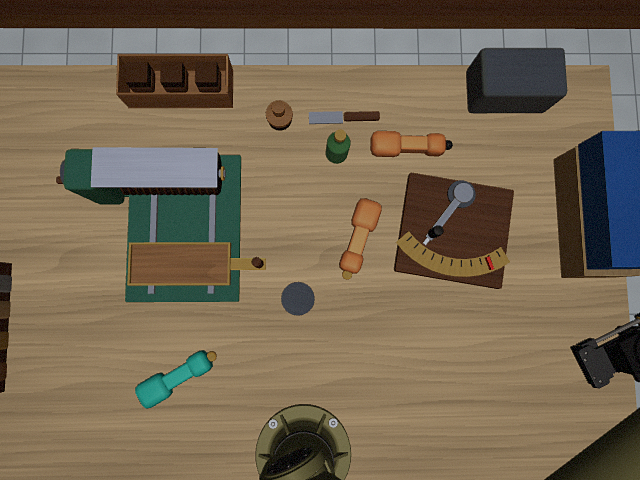

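Candidates for the tree: orange with a brass knob at top (360,237) / scene (262,243), orange with a black knob at top (410,144) / scene (148,293), and turquoise at top (176,378). The first fits, since it is cedar, brass-knobbed and on the open table. I'll confirm it in a crop. The carriage tray is at top (180,263) with its handle at (257,262). The lever pivot is at (461,194), its grip at (436,231), and the red marker at (489,263).

Run:
```python
from h import *
T=np.load("pics/top0.npy",allow_pickle=True).item(); S=np.load("pics/scene0.npy",allow_pickle=True).item()
a=cv2.resize(T["img"][125:305,320:520],None,fx=3,fy=3,interpolation=cv2.INTER_CUBIC)
cv2.imwrite("pics/crop0.png",a)
def blobs(d,lo,hi,roi,name,z,amin=15):
    h=cv2.cvtColor(d["img"],cv2.COLOR_BGR2HSV); m=cv2.inRange(h,lo,hi); k=np.zeros_like(m); x0,y0,x1,y1=roi; k[y0:y1,x0:x1]=m[y0:y1,x0:x1]
    for c in cv2.findContours(k,cv2.RETR_EXTERNAL,cv2.CHAIN_APPROX_NONE)[0]:
        if cv2.contourArea(c)<amin: continue
        (u,v),wh,an=cv2.minAreaRect(c); M=cv2.moments(c); cu,cv_=M["m10"]/M["m00"],M["m01"]/M["m00"]
        P=[plane(d,*q,z)[:2] for q in cv2.boxPoints(((u,v),wh,an))]
        print(name,"rect",np.round([u,v],1),np.round(wh,1),"cent",np.round([cu,cv_],1),"xy rectc",np.round(plane(d,u,v,z)[:2],4),"centroid",np.round(plane(d,cu,cv_,z)[:2],4),"corners",np.round(P,3).tolist())
blobs(T,(5,120,120),(14,255,255),(330,190,390,280),"tree",.046,100)
blobs(T,(0,180,100),(4,255,255),(470,240,510,285),"red",.047,5)
blobs(S,(0,180,100),(4,255,255),(150,150,200,185),"redS",.047,5)
blobs(T,(0,0,90),(179,70,255),(440,170,485,215),"hub",.057)
h=cv2.cvtColor(T["img"],cv2.COLOR_BGR2HSV)
for p in [(257,262),(436,231),(133,244),(180,243),(180,263),(245,265),(461,194),(489,263),(470,262),(348,272),(360,240),(427,240)]: print(p,h[p[1],p[0]])
h=cv2.cvtColor(S["img"],cv2.COLOR_BGR2HSV)
for p in [(375,248),(195,190),(175,164),(140,222)]: print("S",p,h[p[1],p[0]])
```

```text
tree rect [359.3 235.1] [23.4 73.7] cent [360.5 233.3] xy rectc [ 0.5048 -0.1365] centroid [ 0.5093 -0.1394] corners [[0.433, -0.08], [0.598, -0.142], [0.578, -0.194], [0.414, -0.131]]
red rect [489.8 262.5] [13.   3.3] cent [489.5 262. ] xy rectc [ 0.437  -0.4443] centroid [ 0.4383 -0.4436] corners [[0.45, -0.436], [0.453, -0.443], [0.424, -0.453], [0.421, -0.445]]
redS rect [173.9 162.7] [ 2.6 10.3] cent [174.2 162.4] xy rectc [ 0.4342 -0.446 ] centroid [ 0.433  -0.4462] corners [[0.449, -0.445], [0.419, -0.455], [0.42, -0.447], [0.449, -0.438]]
hub rect [459.2 201. ] [19.7 38.3] cent [459.7 196.6] xy rectc [ 0.5832 -0.3746] centroid [ 0.5937 -0.3764] corners [[0.552, -0.332], [0.635, -0.376], [0.614, -0.417], [0.532, -0.374]]
(257, 262) [ 11 136  71]
(436, 231) [15 30 51]
(133, 244) [ 19 166 117]
(180, 243) [ 19 153 147]
(180, 263) [ 13 132 118]
(245, 265) [ 19 143 144]
(461, 194) [111  27 132]
(489, 263) [  2 186 178]
(470, 262) [ 20 136  88]
(348, 272) [ 21 146 138]
(360, 240) [ 18 137 167]
(427, 240) [113  21 190]
S (375, 248) [ 10 108  90]
S (195, 190) [15 75 41]
S (175, 164) [  3 158  87]
S (140, 222) [113  32 161]
```

View pics/crop0.png

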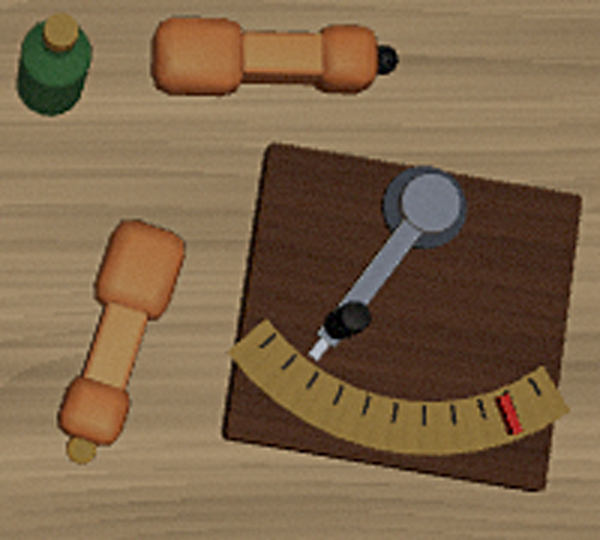

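The crop confirms it: the brass knob at crop (80,450) is on the open-table tree, and the tree at the back has a black knob at (388,60). Next I'll measure the tray, handle and lever.

Run:
```python
from h import *
T=np.load("pics/top0.npy",allow_pickle=True).item(); S=np.load("pics/scene0.npy",allow_pickle=True).item()
h=cv2.cvtColor(T["img"],cv2.COLOR_BGR2HSV)
# tray: brown+brass within roi, cut off bar
m=np.zeros((480,640),np.uint8); m[232:296,122:232]=cv2.inRange(h,(8,90,60),(24,255,255))[232:296,122:232]
m=cv2.morphologyEx(m,cv2.MORPH_OPEN,np.ones((15,15)))
c=max(cv2.findContours(m,0,1)[0],key=cv2.contourArea); r=cv2.minAreaRect(c)
P=np.array([plane(T,*q,.05)[:2] for q in cv2.boxPoints(r)]); print("tray",r,np.round(P,3).tolist(),"c",P.mean(0).round(4),[np.linalg.norm(P[i]-P[i-1]).round(4) for i in range(2)])
e=[P[i]-P[i-1] for i in range(2)]; e=max(e,key=np.linalg.norm); print("tray long dir angle",np.degrees(np.arctan2(e[1],e[0])))
# handle top / grip top: dark masks, two views
for nm,d,roi,lo,hi in [("handT",T,(245,250,272,275),(0,60,0),(16,255,95)),("handS",S,(364,236,388,275),(0,60,0),(16,255,105)),("gripT",T,(425,220,448,243),(0,0,0),(179,255,45)),("gripS",S,(184,178,208,212),(0,0,0),(179,255,45))]:
    hh=cv2.cvtColor(d["img"],cv2.COLOR_BGR2HSV); k=np.zeros((480,640),np.uint8);x0,y0,x1,y1=roi;k[y0:y1,x0:x1]=cv2.inRange(hh,lo,hi)[y0:y1,x0:x1]
    c=max(cv2.findContours(k,0,1)[0],key=cv2.contourArea); print(nm,cv2.contourArea(c),cv2.boundingRect(c),cv2.minAreaRect(c))
def tp(x,y): return 320+(x+.5)/3-.5,125+(y+.5)/3-.5
piv=plane(T,*tp(431,202),.06);tip=plane(T,*tp(316,356),.05);gr=plane(T,*tp(356,314),.112)
print("piv",piv,"grip",gr,np.linalg.norm((gr-piv)[:2]),"tip",tip,np.linalg.norm((tip-piv)[:2]))
print("hub from scene",plane(S,143,216,.06),"handle T",plane(T,258,262,.115),"S",plane(S,376,246,.115))
mk=np.array([.4369,-.4445]);v=mk-piv[:2];print("marker ang",np.degrees(np.arctan2(v[1],v[0])),np.linalg.norm(v),"lever ang",[np.degrees(np.arctan2(*(q-piv)[1::-1])) for q in (gr,tip)])
# tree halves
m=cv2.inRange(h,(5,120,120),(14,255,255)); 
for y0,y1,n in [(195,228,"toe"),(248,274,"heel")]:
    k=np.zeros_like(m);k[y0:y1,335:385]=m[y0:y1,335:385];c=max(cv2.findContours(k,0,1)[0],key=cv2.contourArea);r=cv2.minAreaRect(c);print(n,r,plane(T,*r[0],.04))
print("knob",plane(T,*tp(80,452),.025))
```

```text
tray ((180.0, 263.0), (42.0, 98.0), 90.0) [[0.492, 0.398], [0.491, 0.17], [0.393, 0.169], [0.395, 0.395]] c [0.4426 0.2829] [np.float64(0.0976), np.float64(0.2277)]
tray long dir angle -90.4762571085416
handT 67.0 (252, 257, 12, 11) ((256.75, 262.25), (11.31370735168457, 9.192387580871582), 45.0)
handS 241.5 (367, 243, 14, 28) ((373.8513488769531, 256.3918762207031), (10.685934066772461, 27.454631805419922), 9.462321281433105)
gripT 121.5 (428, 226, 16, 12) ((435.6617431640625, 231.60293579101562), (10.289915084838867, 15.60637092590332), 59.03623962402344)
gripS 152.5 (188, 184, 15, 23) ((195.40000915527344, 194.6999969482422), (23.717082977294922, 10.435516357421875), 71.56504821777344)
piv [ 0.60425275 -0.38457651  0.06      ] grip [ 0.50873662 -0.30800413  0.112     ] 0.12242001743526736 tip [ 0.48357137 -0.29116981  0.05      ] 0.1526067110942561
hub from scene [ 0.60016977 -0.38475927  0.06      ] handle T [0.43869384 0.09626139 0.115     ] S [0.43713116 0.10060846 0.115     ]
marker ang -160.29923310255182 0.17775761317693303 lever ang [np.float64(141.2819106449184), np.float64(142.26033531761175)]
toe ((366.52001953125, 214.86001586914062), (23.40834617614746, 30.563980102539062), 19.440034866333008) [ 0.55414298 -0.15540293  0.04      ]
heel ((352.1743469238281, 258.2523193359375), (19.827003479003906, 25.861310958862305), 16.699243545532227) [ 0.45056445 -0.11913207  0.04      ]
knob [ 0.41098491 -0.10578063  0.025     ]
```

```bash
cat >> h.py <<'E'
def yaw(M): return np.degrees(np.arctan2(M[1,0],M[0,0]))
def go(x,y,z,yw,n,start=None,g=-1):
    """print n rows from start (or measured pose) to the goal, tool down"""
    if start is None:
        s=ctrl.get_state(); start=(*s["position"],yaw(rot(s["tool_rot"])))
    p0=np.array(start[:3]); a0=start[3]; D=(yw-a0+180)%360-180
    for i in range(n):
        a=np.radians(a0+D*i/n); dx=(np.array([x,y,z])-p0)/n
        print("%.2f %.2f %.2f 0 0 %.3f %g;"%(100*(dx[0]*np.cos(a)+dx[1]*np.sin(a)),100*(dx[0]*np.sin(a)-dx[1]*np.cos(a)),-100*dx[2],-np.radians(D)/n,g),end=" ")
    print()
def rep():
    s=ctrl.get_state(); print(round(s["time"],2),np.round(s["position"],4),"yaw %.2f"%yaw(rot(s["tool_rot"])),"rv",np.round(s["tool_rot"],3),"f",np.round(s["ft_force"],1),"grip",round(s["grip_width"]*87,1),round(s["grip_force"],1),"j7 %.2f"%s["joint_positions"][6])
E
python3 -c "
from h import *
go(.492,-.134,.16,-19.2,10)"
```

```text
3.94 -3.26 0.62 0 0 0.076 -1; 3.69 -3.55 0.62 0 0 0.076 -1; 3.41 -3.82 0.62 0 0 0.076 -1; 3.11 -4.07 0.62 0 0 0.076 -1; 2.79 -4.29 0.62 0 0 0.076 -1; 2.46 -4.49 0.62 0 0 0.076 -1; 2.12 -4.66 0.62 0 0 0.076 -1; 1.76 -4.81 0.62 0 0 0.076 -1; 1.39 -4.93 0.62 0 0 0.076 -1; 1.01 -5.02 0.62 0 0 0.076 -1;
```

{"op": "jog_arm", "data": {
  "rows": "3.9 -3.3 0.6 0 0 0.076 -1; 3.7 -3.5 0.6 0 0 0.076 -1; 3.4 -3.8 0.6 0 0 0.076 -1; 3.1 -4.1 0.6 0 0 0.076 -1; 2.8 -4.3 0.6 0 0 0.076 -1"
}}

```text
time: 0.72
position: [0.379, -0.3622, 0.1921]
tool_rot: [-3.141, -0.06, 0.0]
ft_force: [0.3, -0.3, -0.1]
grip_width: 1.002
grip_force: 0.0
```

{"op": "jog_arm", "data": {
  "rows": "2.5 -4.5 0.6 0 0 0.076 -1; 2.1 -4.7 0.6 0 0 0.076 -1; 1.8 -4.8 0.6 0 0 0.076 -1; 1.4 -4.9 0.6 0 0 0.076 -1; 1.0 -5.0 0.6 0 0 0.076 -1"
}}

```text
time: 1.35
position: [0.4935, -0.1334, 0.1622]
tool_rot: [3.096, -0.535, -0.0]
ft_force: [0.4, -0.4, -0.4]
grip_width: 1.004
grip_force: 0.0
```

{"op": "jog_arm", "data": {
  "rows": "0 0 0 0 0 0 -1; 0 0 0 0 0 0 -1"
}}

```text
time: 1.6
position: [0.4927, -0.1355, 0.1622]
tool_rot: [3.096, -0.53, -0.001]
ft_force: [0.3, -1.1, 0.5]
grip_width: 0.999
grip_force: 0.0
```

Run:
```python
from h import *
rep(); d=imaging.get_image("wrist"); img=d["img"].copy()
for p in [(.503,-.138,.046),(.492,-.134,.044)]: cv2.circle(img,tuple(int(q) for q in proj(d,p)),4,(255,0,0),-1)
cv2.imwrite("pics/w1.png",img); np.save("pics/w1.npy",d,allow_pickle=True)
h=cv2.cvtColor(d["img"],cv2.COLOR_BGR2HSV); m=cv2.inRange(h,(5,120,100),(15,255,255))
for c in cv2.findContours(m,0,1)[0]:
    if cv2.contourArea(c)>800: r=cv2.minAreaRect(c); print(r,np.round([plane(d,*q,.035)[:2] for q in [r[0],*cv2.boxPoints(r)]],3).tolist())
```

```text
1.6 [ 0.4927 -0.1355  0.1622] yaw -19.42 rv [ 3.096e+00 -5.300e-01 -1.000e-03] f [ 0.3 -1.1  0.5] grip 86.9 0.0 j7 -1.72
((318.5, 193.5), (223.0, 87.0), 90.0) [[0.519, -0.143], [0.601, -0.141], [0.581, -0.196], [0.425, -0.146], [0.448, -0.082]]
```

View pics/w1.png

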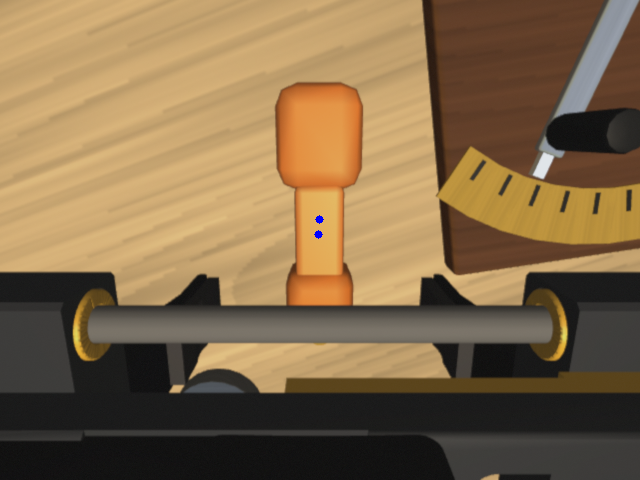

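The wrist view shows the neck at rows 187-275, column 319, and the predicted grip point at (318,234) sits on its middle. I'll go down and grip.

{"op": "jog_arm", "data": {
  "rows": "0 0 5 0 0 0 -1; 0 0 5 0 0 0 -1; 0 0 3 0 0 0 -1; 0 0 1.6 0 0 0 -1; 0 0 0 0 0 0 -1"
}}

```text
time: 2.28
position: [0.4925, -0.1357, 0.016]
tool_rot: [3.096, -0.533, -0.002]
ft_force: [-0.1, -0.8, 0.6]
grip_width: 0.998
grip_force: 0.0
```

{"op": "jog_arm", "data": {
  "rows": "0 0 0 0 0 0 0.6; 0 0 0 0 0 0 0.6; 0 0 0 0 0 0 0.6; 0 0 0 0 0 0 0.6; 0 0 0 0 0 0 0.6",
  "force": 25
}}

```text
time: 2.9
position: [0.4932, -0.1349, 0.0167]
tool_rot: [3.096, -0.53, 0.0]
ft_force: [-0.9, 0.7, -0.8]
grip_width: 0.518
grip_force: 0.0
```

{"op": "jog_arm", "data": {
  "rows": "0 0 -2 0 0 0 0.6; 0 0 -4 0 0 0 0.6; 0 0 -5 0 0 0 0.6; 0 0 -3 0 0 0 0.6; 0 0 0 0 0 0 0.6"
}}

```text
time: 3.52
position: [0.4946, -0.1352, 0.1585]
tool_rot: [3.095, -0.53, 0.007]
ft_force: [-0.8, 0.1, -2.6]
grip_width: 0.406
grip_force: 25.0
```

```bash
python3 -c "
from h import *
rep(); go(.4420,.2715,.155,89.5,12,g=.6)"
```

```text
3.52 [ 0.4946 -0.1352  0.1585] yaw -19.44 rv [ 3.095 -0.53   0.007] f [-0.8  0.1 -2.6] grip 35.3 25.0 j7 -1.73
-1.54 -3.05 0.03 0 0 -0.158 0.6; -1.04 -3.26 0.03 0 0 -0.158 0.6; -0.51 -3.38 0.03 0 0 -0.158 0.6; 0.03 -3.42 0.03 0 0 -0.158 0.6; 0.56 -3.37 0.03 0 0 -0.158 0.6; 1.09 -3.24 0.03 0 0 -0.158 0.6; 1.59 -3.03 0.03 0 0 -0.158 0.6; 2.04 -2.74 0.03 0 0 -0.158 0.6; 2.45 -2.38 0.03 0 0 -0.158 0.6; 2.80 -1.97 0.03 0 0 -0.158 0.6; 3.07 -1.50 0.03 0 0 -0.158 0.6; 3.27 -1.00 0.03 0 0 -0.158 0.6;
```

{"op": "jog_arm", "data": {
  "rows": "-1.5 -3.0 0 0 0 -0.158 0.6; -1.0 -3.3 0 0 0 -0.158 0.6; -0.5 -3.4 0 0 0 -0.158 0.6; 0 -3.4 0 0 0 -0.158 0.6; 0.6 -3.4 0 0 0 -0.158 0.6"
}}

```text
time: 4.15
position: [0.4705, 0.0357, 0.1541]
tool_rot: [-3.059, -0.71, 0.006]
ft_force: [-0.3, 0.3, -2.3]
grip_width: 0.41
grip_force: 25.0
```

{"op": "jog_arm", "data": {
  "rows": "1.1 -3.2 0 0 0 -0.158 0.6; 1.6 -3.0 0 0 0 -0.158 0.6; 2.0 -2.7 0 0 0 -0.158 0.6; 2.5 -2.4 0 0 0 -0.158 0.6; 2.8 -2.0 0 0 0 -0.158 0.6"
}}

```text
time: 4.78
position: [0.4497, 0.2044, 0.1543]
tool_rot: [-2.55, -1.832, 0.005]
ft_force: [0.6, -0.3, -2.2]
grip_width: 0.409
grip_force: 25.0
```

{"op": "jog_arm", "data": {
  "rows": "3.1 -1.5 0 0 0 -0.158 0.6; 3.3 -1.0 0 0 0 -0.158 0.6; 0 0 0 0 0 0 0.6; 0 0 0 0 0 0 0.6"
}}

```text
time: 5.28
position: [0.4421, 0.2712, 0.1547]
tool_rot: [-2.237, -2.204, 0.005]
ft_force: [0.4, -0.5, -2.4]
grip_width: 0.409
grip_force: 25.0
```

Run:
```python
from h import *
rep(); d=imaging.get_image("wrist"); a=d["img"].copy()
s=imaging.get_image("scene"); np.save("pics/s2.npy",s,allow_pickle=True); np.save("pics/w2.npy",d,allow_pickle=True)
cx,cy=.4426,.2829
for sx in(-45,45):
  for sy in(-112.5,112.5):
    cv2.circle(a,tuple(int(q) for q in proj(d,(cx+sx/1e3,cy+sy/1e3,.05))),4,(255,0,0),-1)
b=cv2.resize(s["img"][150:400,330:580],(480,480))
o=np.hstack([a,b]); cv2.imwrite("pics/c2.png",cv2.resize(o,(800,343),interpolation=cv2.INTER_AREA))
```

```text
5.28 [0.4421 0.2712 0.1547] yaw 89.15 rv [-2.237 -2.204  0.005] f [ 0.4 -0.5 -2.4] grip 35.6 25.0 j7 -0.72
```

View pics/c2.png

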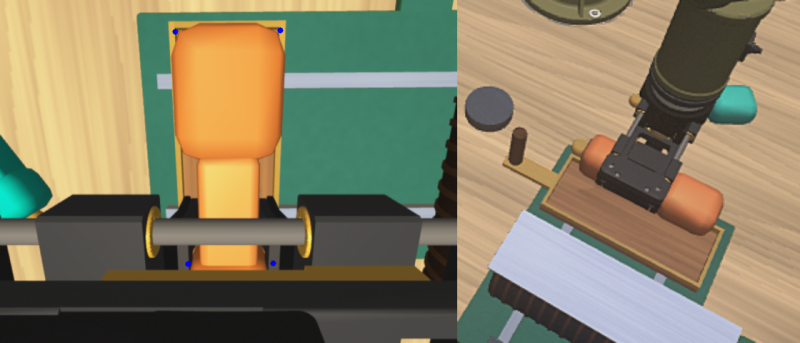

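The wrist view shows the tree over the tray, and the predicted inner corners at (175,31) and (280,30) lie on the brass lips. The scene view shows it held level. I'll lower it in steps and watch the force.

{"op": "jog_arm", "data": {
  "rows": "0 0 4 0 0 0 0.6; 0 0 3 0 0 0 0.6; 0 0 1 0 0 0 0.6; 0 0 0 0 0 0 0.6"
}}

```text
time: 5.88
position: [0.443, 0.2718, 0.0764]
tool_rot: [-2.238, -2.204, 0.001]
ft_force: [-0.0, 1.0, -2.2]
grip_width: 0.413
grip_force: 25.0
```

{"op": "jog_arm", "data": {
  "rows": "0 0 0.5 0 0 0 0.6; 0 0 0 0 0 0 0.6"
}}

```text
time: 6.12
position: [0.4445, 0.273, 0.0732]
tool_rot: [2.236, 2.204, 0.005]
ft_force: [1.0, -0.6, 3.1]
grip_width: 0.411
grip_force: 25.0
```

{"op": "jog_arm", "data": {
  "rows": "0 0 0.4 0 0 0 0.6; 0 0 0 0 0 0 0.6"
}}

```text
time: 6.38
position: [0.4476, 0.273, 0.0729]
tool_rot: [2.234, 2.2, 0.01]
ft_force: [-1.7, -6.0, 24.9]
grip_width: 0.415
grip_force: 25.1
```

{"op": "jog_arm", "data": {
  "rows": "0 0 -0.5 0 0 0 0.6; 0 0 0 0 0 0 0.6"
}}

```text
time: 6.62
position: [0.4432, 0.2726, 0.0731]
tool_rot: [2.236, 2.205, 0.002]
ft_force: [-2.0, -0.6, 8.3]
grip_width: 0.407
grip_force: 25.0
```

Run:
```python
from h import *
rep(); d=imaging.get_image("wrist"); s=imaging.get_image("scene"); t=imaging.get_image("top")
b=cv2.resize(s["img"][210:390,360:560],(480,432)); b=np.vstack([b,np.zeros((48,480,3),np.uint8)])
c=cv2.resize(t["img"][220:310,115:275],(640,360)); c=np.vstack([c,np.zeros((120,640,3),np.uint8)])
o=np.hstack([d["img"][:,100:460],b]); cv2.imwrite("pics/c3.png",cv2.resize(o,(800,457)))
```

```text
6.62 [0.4432 0.2726 0.0731] yaw 89.20 rv [2.236e+00 2.205e+00 2.000e-03] f [-2.  -0.6  8.3] grip 35.4 25.0 j7 -0.80
```

View pics/c3.png

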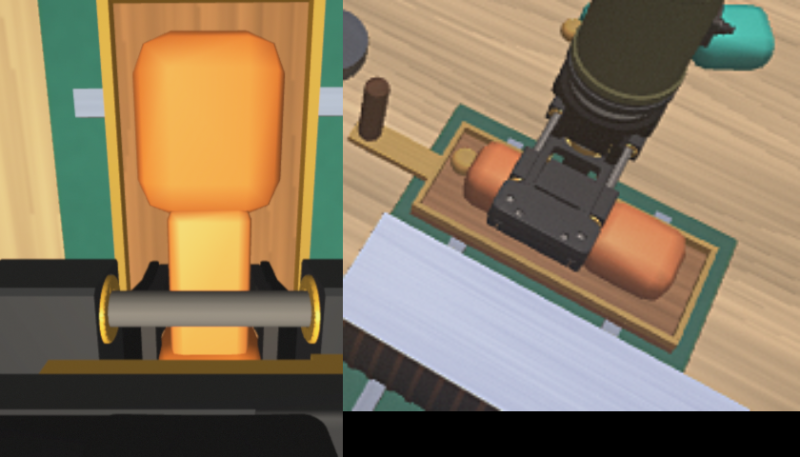

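The tree lies inside the lips on the tray floor: the toe block is clear of the lips on three sides (left panel) and the knob is inside at (462,160). I'll let go.

{"op": "jog_arm", "data": {
  "rows": "0 0 0 0 0 0 -0.3; 0 0 0 0 0 0 -0.3; 0 0 0 0 0 0 -0.3; 0 0 0 0 0 0 -0.3"
}}

```text
time: 7.28
position: [0.4428, 0.2723, 0.0723]
tool_rot: [-2.237, -2.206, 0.0]
ft_force: [-0.6, 0.2, 0.8]
grip_width: 0.645
grip_force: 0.0
```

{"op": "jog_arm", "data": {
  "rows": "0 0 -2 0 0 0 -0.3; 0 0 -4 0 0 0 -0.3; 0 0 -4 0 0 0 -0.3; 0 0 -2 0 0 0 -0.3; 0 0 0 0 0 0 -0.3"
}}

```text
time: 7.9
position: [0.4441, 0.2733, 0.1952]
tool_rot: [2.235, 2.204, 0.007]
ft_force: [-0.1, 0.2, 0.0]
grip_width: 0.648
grip_force: 0.0
```

Run:
```python
from h import *
rep(); s=ctrl.get_state(); print(np.round(s["joint_positions"],2))
go(.438,.098,.17,0,8,g=-1)
go(.438,.098,.17,179.5,9,g=-1)
```

```text
7.9 [0.4441 0.2733 0.1952] yaw 89.21 rv [2.235 2.204 0.007] f [-0.1  0.2  0. ] grip 56.4 0.0 j7 -0.70
[ 0.22  0.13 -0.88  1.78  0.1   1.27 -0.7 ]
-2.19 -0.05 0.32 0 0 0.195 -1; -2.16 0.38 0.32 0 0 0.195 -1; -2.05 0.79 0.32 0 0 0.195 -1; -1.85 1.17 0.32 0 0 0.195 -1; -1.59 1.51 0.32 0 0 0.195 -1; -1.27 1.79 0.32 0 0 0.195 -1; -0.90 2.00 0.32 0 0 0.195 -1; -0.50 2.14 0.32 0 0 0.195 -1; 
-1.95 -0.04 0.28 0 0 -0.175 -1; -1.91 -0.38 0.28 0 0 -0.175 -1; -1.82 -0.71 0.28 0 0 -0.175 -1; -1.67 -1.01 0.28 0 0 -0.175 -1; -1.46 -1.29 0.28 0 0 -0.175 -1; -1.22 -1.52 0.28 0 0 -0.175 -1; -0.93 -1.71 0.28 0 0 -0.175 -1; -0.62 -1.85 0.28 0 0 -0.175 -1; -0.29 -1.93 0.28 0 0 -0.175 -1;
```

Run:
```python
from h import *
go(.439,.098,.175,89.5,4,g=-1)
```

```text
-4.38 -0.07 0.51 0 0 -0.001 -1; -4.38 -0.07 0.51 0 0 -0.001 -1; -4.38 -0.08 0.51 0 0 -0.001 -1; -4.38 -0.08 0.51 0 0 -0.001 -1;
```

{"op": "jog_arm", "data": {
  "rows": "-4.4 -0.1 0.5 0 0 0 -1; -4.4 -0.1 0.5 0 0 0 -1; -4.4 -0.1 0.5 0 0 0 -1; -4.3 -0.1 0.5 0 0 0 -1; 0 0 0 0 0 0 -1"
}}

```text
time: 8.52
position: [0.4355, 0.0936, 0.1712]
tool_rot: [-2.244, -2.198, 0.005]
ft_force: [0.0, 0.0, -0.8]
grip_width: 0.992
grip_force: 0.0
```

Run:
```python
from h import *
rep(); d=imaging.get_image("wrist"); a=d["img"].copy(); t=imaging.get_image("top"); np.save("pics/t4.npy",t,allow_pickle=True)
s=ctrl.get_state(); M=rot(s["tool_rot"]); p=np.array(s["position"])
cv2.circle(a,tuple(int(q) for q in proj(d,(.439,.098,.115))),4,(255,0,0),-1)
b=cv2.resize(t["img"][215:315,115:275],(640,400))
o=np.hstack([a,np.vstack([b,np.zeros((80,640,3),np.uint8)])]); cv2.imwrite("pics/c4.png",cv2.resize(o,(800,300),interpolation=cv2.INTER_AREA))
```

```text
8.53 [0.4355 0.0936 0.1712] yaw 88.83 rv [-2.244 -2.198  0.005] f [ 0.   0.  -0.8] grip 86.3 0.0 j7 -0.24
```

View pics/c4.png

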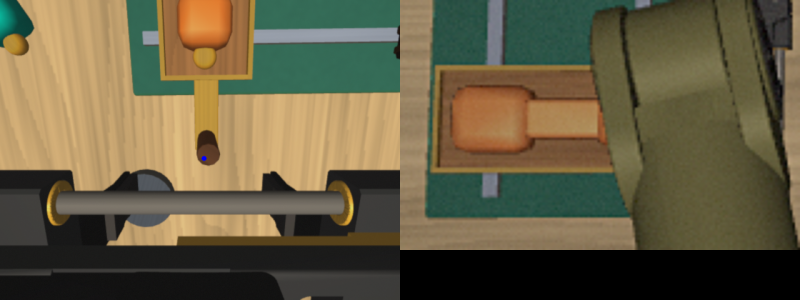

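The wrist view shows the tree flat in the tray, knob at (205,58). The handle top is at (208,155), about 4 mm in +x and 3 mm in +y from the estimate, which puts it at (0.443, 0.101). The tin at (150,195) is only 22 mm high, so it stays clear.

{"op": "jog_arm", "data": {
  "rows": "0.7 0.8 2 0 0 0 -1; 0 0 4 0 0 0 -1; 0 0 3.5 0 0 0 -1; 0 0 1 0 0 0 -1; 0 0 0 0 0 0 -1"
}}

```text
time: 9.25
position: [0.4444, 0.1054, 0.0676]
tool_rot: [-2.234, -2.207, 0.0]
ft_force: [0.9, -0.2, -1.0]
grip_width: 0.998
grip_force: 0.0
```

{"op": "jog_arm", "data": {
  "rows": "0 0 0 0 0 0 1; 0 0 0 0 0 0 1; 0 0 0 0 0 0 1; 0 0 0 0 0 0 1; 0 0 0 0 0 0 1",
  "force": 20
}}

```text
time: 9.88
position: [0.4446, 0.1042, 0.0676]
tool_rot: [2.237, 2.206, -0.0]
ft_force: [-0.7, -0.3, -0.7]
grip_width: 0.517
grip_force: 0.0
```

{"op": "jog_arm", "data": {
  "rows": "0 0 0 0 0 0 1; 0 0 0 0 0 0 1; 0 0 0 0 0 0 1; 0 0 0 0 0 0 1"
}}

```text
time: 10.38
position: [0.4441, 0.1043, 0.0674]
tool_rot: [-2.236, -2.206, 0.001]
ft_force: [-2.1, 0.2, 2.2]
grip_width: 0.246
grip_force: 20.0
```

```bash
python3 -c "
from h import *
rep()"
```

```text
10.38 [0.4441 0.1043 0.0674] yaw 89.21 rv [-2.236e+00 -2.206e+00  1.000e-03] f [-2.1  0.2  2.2] grip 21.4 20.0 j7 -0.37
```

{"op": "jog_arm", "data": {
  "rows": "0 1 0 0 0 0 1; 0 2 0 0 0 0 1; 0 2.5 0 0 0 0 1; 0 2.5 0 0 0 0 1; 0 2.5 0 0 0 0 1"
}}

```text
time: 11.0
position: [0.5499, 0.1035, 0.0674]
tool_rot: [-2.236, -2.205, 0.001]
ft_force: [-4.2, 1.0, 6.2]
grip_width: 0.247
grip_force: 20.0
```

{"op": "jog_arm", "data": {
  "rows": "0 2.5 0 0 0 0 1; 0 2.5 0 0 0 0 1; 0 2 0 0 0 0 1; 0 1.5 0 0 0 0 1; 0 0 0 0 0 0 1"
}}

```text
time: 11.62
position: [0.6314, 0.1028, 0.0672]
tool_rot: [-2.232, -2.202, 0.01]
ft_force: [-12.1, -0.8, 9.7]
grip_width: 0.246
grip_force: 20.0
```

```bash
python3 -c "
from h import *
rep()"
```

```text
11.62 [0.6314 0.1028 0.0672] yaw 89.24 rv [-2.232 -2.202  0.01 ] f [-12.1  -0.8   9.7] grip 21.4 20.0 j7 -0.44
```

{"op": "jog_arm", "data": {
  "rows": "0 0.7 0 0 0 0 1; 0 0.7 0 0 0 0 1; 0 0 0 0 0 0 1"
}}

```text
time: 12.0
position: [0.635, 0.1026, 0.0666]
tool_rot: [-2.222, -2.196, 0.038]
ft_force: [-38.5, -3.0, 27.5]
grip_width: 0.344
grip_force: 20.0
```

{"op": "jog_arm", "data": {
  "rows": "0 0.6 0 0 0 0 1; 0 0.4 0 0 0 0 1; 0 0 0 0 0 0 1"
}}

```text
time: 12.38
position: [0.6444, 0.1025, 0.0663]
tool_rot: [-2.221, -2.196, 0.04]
ft_force: [-38.5, -3.2, 25.3]
grip_width: 0.559
grip_force: 20.0
```

{"op": "jog_arm", "data": {
  "rows": "0 -1.2 0 0 0 0 1; 0 -0.8 0 0 0 0 1; 0 0 0 0 0 0 1"
}}

```text
time: 12.75
position: [0.6314, 0.1027, 0.0671]
tool_rot: [-2.229, -2.202, 0.018]
ft_force: [-21.9, -0.3, 15.6]
grip_width: 0.251
grip_force: 20.0
```

Run:
```python
from h import *
rep(); t=imaging.get_image("top");s=imaging.get_image("scene");d=imaging.get_image("wrist"); np.save("pics/s5.npy",s,allow_pickle=True); np.save("pics/t5.npy",t,allow_pickle=True); np.save("pics/w5.npy",d,allow_pickle=True)
a=cv2.resize(s["img"][230:480,320:600],(448,400)); b=cv2.resize(t["img"][130:310,50:290],(533,400)); c=cv2.resize(d["img"],(533,400))
o=np.zeros((800,1066,3),np.uint8); o[:400,:448]=a; o[:400,533:]=b; o[400:,:533]=c
cv2.imwrite("pics/c5.png",cv2.resize(o,(800,600),interpolation=cv2.INTER_AREA))
```

```text
12.75 [0.6314 0.1027 0.0671] yaw 89.29 rv [-2.229 -2.202  0.018] f [-21.9  -0.3  15.6] grip 21.8 20.0 j7 -0.44
```

View pics/c5.png

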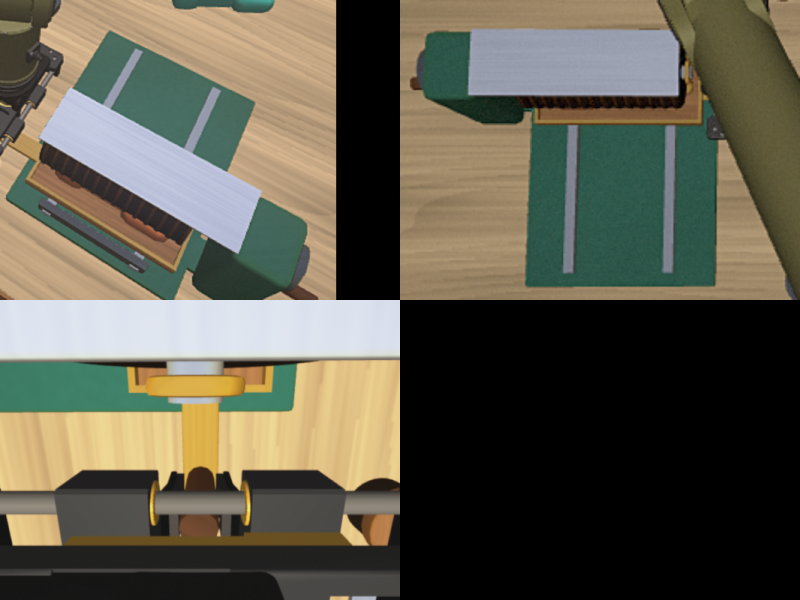

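The wrist panel shows the handle bar (column 200) in line with the brush hub (column 197), and the scene panel shows the tray short of a dark bar around (90,235). I'll measure how far the tray has really travelled.

Run:
```python
from h import *
t0=np.load("pics/top0.npy",allow_pickle=True).item();t=np.load("pics/t5.npy",allow_pickle=True).item();s=np.load("pics/s5.npy",allow_pickle=True).item()
def prof(d,u,v0,v1):
    h=cv2.cvtColor(d["img"],cv2.COLOR_BGR2HSV)
    return [(v,h[v,u].tolist()) for v in range(v0,v1)]
for u in (175,):
    print(prof(t0,u,280,291)); print(prof(t,u,196,210))
for v in (285,285.5,286): print("rear0",plane(t0,175,v,.05))
for v in (203,204,205): print("rear",plane(t,175,v,.05))
# scene panel -> px: u=320+X*1.333*280/448, v=230+Y*1.333*250/400
f=lambda X,Y,z:plane(s,320+X*1.3325*.625,230+Y*1.3333*.625,z).round(4)
print("front lip corners",f(28,183,.05),f(180,270,.05),"stop bar near edge",f(42,202,.05),f(147,263,.05),"far",f(38,212,.05),f(140,272,.05))
print("cover corners",f(72,90,.2),f(261,192,.2),f(40,140,.2),f(240,252,.2))
T=lambda X,Y,z:plane(t,50+(X-400)*.6*1.0,130+Y*.6,z).round(4)
print("cover top view",T(470,30,.2),T(678,30,.2),T(470,96,.2),T(678,97,.2))
```

```text
[(280, [12, 124, 117]), (281, [14, 142, 120]), (282, [14, 138, 120]), (283, [18, 143, 139]), (284, [19, 156, 149]), (285, [29, 99, 85]), (286, [82, 124, 80]), (287, [82, 131, 76]), (288, [78, 111, 83]), (289, [79, 135, 72]), (290, [84, 129, 77])]
[(196, [12, 127, 122]), (197, [14, 128, 128]), (198, [14, 136, 126]), (199, [13, 134, 120]), (200, [11, 131, 128]), (201, [14, 129, 140]), (202, [19, 144, 154]), (203, [19, 155, 145]), (204, [12, 183, 88]), (205, [81, 119, 90]), (206, [80, 139, 90]), (207, [80, 116, 88]), (208, [80, 122, 90]), (209, [79, 116, 92])]
rear0 [0.39154774 0.29363798 0.05      ]
rear0 [0.39039539 0.29361368 0.05      ]
rear0 [0.3892433  0.29358939 0.05      ]
rear [0.58405895 0.29769659 0.05      ]
rear [0.58166826 0.29764619 0.05      ]
rear [0.57927865 0.29759581 0.05      ]
front lip corners [0.6838 0.1725 0.05  ] [0.6778 0.4058 0.05  ] stop bar near edge [0.6971 0.2035 0.05  ] [0.6932 0.3647 0.05  ] far [0.7125 0.2056 0.05  ] [0.7087 0.3612 0.05  ]
cover corners [0.5907 0.1792 0.2   ] [0.5924 0.4339 0.2   ] [0.6749 0.1775 0.2   ] [0.6719 0.4345 0.2   ]
cover top view [0.674  0.4344 0.2   ] [0.673  0.1753 0.2   ] [0.59   0.4311 0.2   ] [0.5872 0.1743 0.2   ]
```

The tray centre is now at x≈0.631 and the cover centre at x≈0.632, and the carriage holds hard against a 38 N push, so it is home on its stop. I'll release the handle and rise clear.

{"op": "jog_arm", "data": {
  "rows": "0 -0.2 0 0 0 0 -0.4; 0 0 0 0 0 0 -0.4; 0 0 0 0 0 0 -0.4; 0 0 0 0 0 0 -0.4; 0 0 0 0 0 0 -0.4"
}}

```text
time: 13.52
position: [0.6368, 0.1014, 0.0674]
tool_rot: [2.237, 2.205, 0.0]
ft_force: [-0.1, -0.3, 0.0]
grip_width: 0.675
grip_force: 0.0
```

Run:
```python
from h import *
rep()
t=np.load("pics/t5.npy",allow_pickle=True).item();w=np.load("pics/w5.npy",allow_pickle=True).item()
# wrist px = disp*1.6 within panel (c at 533 wide -> disp 400): scale 640/400
W=lambda X,Y,z:plane(w,X*1.6,(Y-300)*1.6,z).round(4)
print("tray corners -y end",W(130,391,.05),W(272,391,.05),"hub",W(148,385,.15),W(245,385,.15),"bar",W(183,430,.04),W(218,430,.04))
```

```text
13.53 [0.6368 0.1014 0.0674] yaw 89.18 rv [2.237 2.205 0.   ] f [-0.1 -0.3  0. ] grip 58.7 0.0 j7 -0.44
tray corners -y end [0.5824 0.1684 0.05  ] [0.6818 0.1672 0.05  ] hub [0.617  0.1719 0.15  ] [0.6469 0.1716 0.15  ] bar [0.618  0.1386 0.04  ] [0.6449 0.1383 0.04  ]
```

Tray centre and brush hub both come out at x = 0.632, so the carriage is home.

{"op": "jog_arm", "data": {
  "rows": "0 0 -2 0 0 0 -0.4; 0 0 -4 0 0 0 -0.4; 0 0 -5 0 0 0 -0.4; 0 0 -5 0 0 0 -0.4; 0 0 -1 0 0 0 -0.4"
}}

```text
time: 14.15
position: [0.6386, 0.1028, 0.2438]
tool_rot: [2.233, 2.202, 0.011]
ft_force: [0.2, 0.3, -0.2]
grip_width: 0.699
grip_force: 0.0
```

Run:
```python
from h import *
rep(); go(.5035,-.3077,.19,-38,15,g=-1)
```

```text
14.15 [0.6386 0.1028 0.2438] yaw 89.21 rv [2.233 2.202 0.011] f [ 0.2  0.3 -0.2] grip 60.8 0.0 j7 -0.38
-2.75 -0.86 0.36 0 0 0.148 -1; -2.85 -0.45 0.36 0 0 0.148 -1; -2.88 -0.02 0.36 0 0 0.148 -1; -2.85 0.40 0.36 0 0 0.148 -1; -2.76 0.82 0.36 0 0 0.148 -1; -2.61 1.22 0.36 0 0 0.148 -1; -2.40 1.59 0.36 0 0 0.148 -1; -2.14 1.93 0.36 0 0 0.148 -1; -1.84 2.22 0.36 0 0 0.148 -1; -1.49 2.47 0.36 0 0 0.148 -1; -1.11 2.66 0.36 0 0 0.148 -1; -0.70 2.79 0.36 0 0 0.148 -1; -0.28 2.87 0.36 0 0 0.148 -1; 0.14 2.88 0.36 0 0 0.148 -1; 0.56 2.83 0.36 0 0 0.148 -1;
```

{"op": "jog_arm", "data": {
  "rows": "-2.8 -0.9 0.3 0 0 0.148 -1; -2.9 -0.4 0.3 0 0 0.148 -1; -2.9 0 0.3 0 0 0.148 -1; -2.8 0.4 0.3 0 0 0.148 -1; -2.8 0.8 0.3 0 0 0.148 -1"
}}

```text
time: 14.78
position: [0.5909, -0.037, 0.2226]
tool_rot: [-2.886, -1.241, 0.0]
ft_force: [0.6, -0.3, -0.3]
grip_width: 0.994
grip_force: 0.0
```

{"op": "jog_arm", "data": {
  "rows": "-2.6 1.2 0.3 0 0 0.148 -1; -2.4 1.6 0.3 0 0 0.148 -1; -2.1 1.9 0.3 0 0 0.148 -1; -1.8 2.2 0.3 0 0 0.148 -1; -1.5 2.5 0.3 0 0 0.148 -1"
}}

```text
time: 15.4
position: [0.5465, -0.1731, 0.2077]
tool_rot: [-3.14, -0.114, 0.0]
ft_force: [-0.2, 0.2, 0.1]
grip_width: 1.004
grip_force: 0.0
```

{"op": "jog_arm", "data": {
  "rows": "-1.1 2.7 0.4 0 0 0.148 -1; -0.7 2.8 0.4 0 0 0.148 -1; -0.3 2.9 0.4 0 0 0.148 -1; 0.1 2.9 0.4 0 0 0.148 -1; 0.6 2.8 0.4 0 0 0.148 -1"
}}

```text
time: 16.02
position: [0.5013, -0.3108, 0.1876]
tool_rot: [-2.968, 1.03, 0.0]
ft_force: [-0.3, -0.6, 0.2]
grip_width: 0.998
grip_force: 0.0
```

{"op": "jog_arm", "data": {
  "rows": "0 0 0 0 0 0 -1; 0 0 0 0 0 0 -1"
}}

```text
time: 16.27
position: [0.5022, -0.309, 0.1877]
tool_rot: [-2.971, 1.019, 0.0]
ft_force: [-0.7, -0.1, -1.0]
grip_width: 1.0
grip_force: 0.0
```

Run:
```python
from h import *
rep(); d=imaging.get_image("wrist"); np.save("pics/w6.npy",d,allow_pickle=True); a=d["img"].copy()
for p in [(.5035,-.3077,.112),(.602,-.3847,.06),(.4844,-.427,.112)]: cv2.circle(a,tuple(int(q) for q in proj(d,p)),4,(255,0,0),-1)
cv2.imwrite("pics/c6.png",a)
```

```text
16.27 [ 0.5022 -0.309   0.1877] yaw -37.86 rv [-2.971  1.019  0.   ] f [-0.7 -0.1 -1. ] grip 87.0 0.0 j7 -1.76
```

View pics/c6.png

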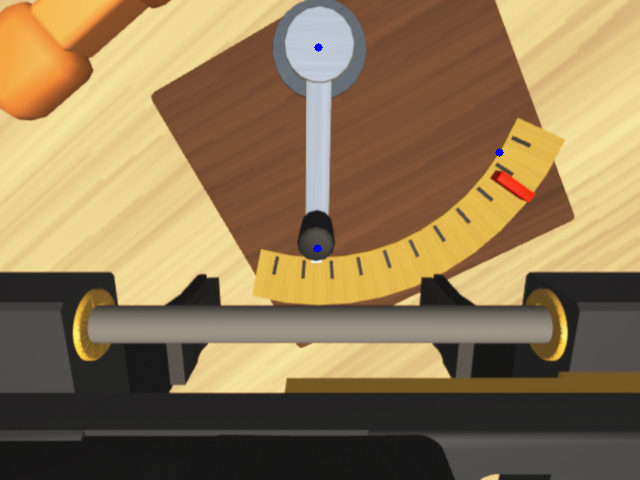

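The wrist view confirms the geometry. The hub is at (320,44), the grip top at (317,243) on the predicted dot, and the red marker at (513,187). I'll measure the marker's bearing from here and plan the arc.

Run:
```python
from h import *
d=np.load("pics/w6.npy",allow_pickle=True).item(); h=cv2.cvtColor(d["img"],cv2.COLOR_BGR2HSV)
# bright top face only
m=cv2.inRange(h,(0,150,190),(6,255,255))|cv2.inRange(h,(174,150,190),(179,255,255)); c=max(cv2.findContours(m,0,1)[0],key=cv2.contourArea); r=cv2.minAreaRect(c)
P=np.array([plane(d,*q,.047)[:2] for q in cv2.boxPoints(r)]); print(r,P.round(4).tolist(),P.mean(0))
hub=cv2.inRange(h,(90,5,150),(130,70,255)); hub[90:]=0; c=max(cv2.findContours(hub,0,1)[0],key=cv2.contourArea); q,rad=cv2.minEnclosingCircle(c); pv=plane(d,*q,.06)[:2]; print("hub",q,rad,pv)
for piv in (pv,np.array([.602,-.3847])):
    v=P.mean(0)-piv; print("marker",np.degrees(np.arctan2(v[1],v[0]))%360,np.linalg.norm(v)); g=plane(d,317,243,.112)[:2]-piv; print("grip",g+piv,np.degrees(np.arctan2(g[1],g[0])),np.linalg.norm(g))
```

```text
((515.436279296875, 186.30538940429688), (39.8965950012207, 11.14155387878418), 34.99202346801758) [[0.4496, -0.4357], [0.4525, -0.443], [0.4224, -0.4537], [0.4193, -0.4463]] [ 0.43595048 -0.44466547]
hub (318.5, 48.150604248046875) 42.17738342285156 [ 0.60157992 -0.38431466]
marker 200.02034897996802 0.17628196406919874
grip [ 0.50651536 -0.30946755] 141.7856057823397 0.12099323296310957
marker 199.85617509695416 0.17654546080232186
grip [ 0.50651536 -0.30946755] 141.76538684901374 0.12156166957386487
```

{"op": "jog_arm", "data": {
  "rows": "0.1 0 3 0 0 0 -1; 0 0 4 0 0 0 -1; 0 0 3.5 0 0 0 -1; 0 0 1.6 0 0 0 -1; 0 0 0 0 0 0 -1"
}}

```text
time: 16.95
position: [0.5026, -0.3097, 0.066]
tool_rot: [-2.971, 1.02, 0.002]
ft_force: [0.1, -0.6, 0.1]
grip_width: 1.002
grip_force: 0.0
```

{"op": "jog_arm", "data": {
  "rows": "0 0 0 0 0 0 1; 0 0 0 0 0 0 1; 0 0 0 0 0 0 1; 0 0 0 0 0 0 1; 0 0 0 0 0 0 1",
  "force": 15
}}

```text
time: 17.58
position: [0.5026, -0.3108, 0.0667]
tool_rot: [2.97, -1.023, 0.0]
ft_force: [-0.3, -0.3, 0.4]
grip_width: 0.52
grip_force: 0.0
```

{"op": "jog_arm", "data": {
  "rows": "0 0 0 0 0 0 1; 0 0 0 0 0 0 1; 0 0 0 0 0 0 1; 0 0 0 0 0 0 1"
}}

```text
time: 18.08
position: [0.5028, -0.31, 0.0665]
tool_rot: [-2.97, 1.022, 0.0]
ft_force: [0.1, 2.9, 0.3]
grip_width: 0.269
grip_force: 15.0
```

```bash
python3 -c "
from h import *
rep()"
```

```text
18.07 [ 0.5028 -0.31    0.0665] yaw -37.96 rv [-2.97   1.022  0.   ] f [0.1 2.9 0.3] grip 23.4 15.0 j7 -1.78
```

{"op": "jog_arm", "data": {
  "rows": "0.07 1.31 0 0 0 -0.105 1; 0.07 1.31 0 0 0 -0.105 1; 0.07 1.31 0 0 0 -0.105 1; 0.07 1.31 0 0 0 -0.105 1; 0.07 1.31 0 0 0 -0.105 1"
}}

```text
time: 18.7
position: [0.4779, -0.3707, 0.0665]
tool_rot: [-3.134, 0.211, -0.002]
ft_force: [2.6, 1.7, -1.4]
grip_width: 0.275
grip_force: 15.0
```

{"op": "jog_arm", "data": {
  "rows": "0.07 1.31 0 0 0 -0.105 1; 0.07 1.31 0 0 0 -0.105 1; 0.07 1.31 0 0 0 -0.105 1; 0.07 1.31 0 0 0 -0.105 1; 0 0 0 0 0 0 1"
}}

```text
time: 19.32
position: [0.482, -0.4236, 0.0666]
tool_rot: [3.11, 0.439, 0.003]
ft_force: [4.1, -0.1, -1.1]
grip_width: 0.274
grip_force: 15.0
```

Run:
```python
from h import *
rep(); p=ctrl.get_state()["position"]; v=np.array(p[:2])-[.6018,-.3845]; print(np.degrees(np.arctan2(v[1],v[0]))%360,np.linalg.norm(v))
d=imaging.get_image("wrist");t=imaging.get_image("top"); a=d["img"]
b=cv2.resize(t["img"][165:295,390:520],(480,480),interpolation=cv2.INTER_CUBIC)
cv2.imwrite("pics/c7.png",cv2.resize(np.hstack([a,b]),(800,343)))
```

```text
19.32 [ 0.482  -0.4236  0.0666] yaw 16.06 rv [3.11e+00 4.39e-01 3.00e-03] f [ 4.1 -0.1 -1.1] grip 23.9 15.0 j7 -0.71
198.07411083017573 0.12602921601721187
```

View pics/c7.png

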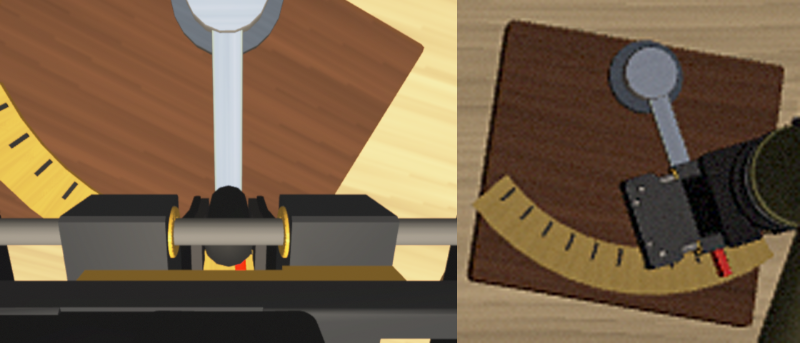

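The lever lies about 2° short of the marker, whose red end shows at (240,264), just right of the grip. I'll move the remaining arc, release and look.

{"op": "jog_arm", "data": {
  "rows": "0 0.4 0 0 0 -0.033 1; 0 0 0 0 0 0 1; 0 0 0 0 0 0 1"
}}

```text
time: 19.8
position: [0.4827, -0.4262, 0.0665]
tool_rot: [3.102, 0.493, 0.001]
ft_force: [5.1, -0.5, -2.9]
grip_width: 0.27
grip_force: 15.0
```

{"op": "jog_arm", "data": {
  "rows": "0 0 0 0 0 0 -0.2; 0 0 0 0 0 0 -0.2; 0 0 0 0 0 0 -0.2; 0 0 0 0 0 0 -0.2; 0 0 0 0 0 0 -0.2"
}}

```text
time: 20.42
position: [0.4821, -0.4264, 0.0666]
tool_rot: [3.103, 0.492, -0.0]
ft_force: [-0.6, -0.8, 0.0]
grip_width: 0.593
grip_force: 0.0
```

{"op": "jog_arm", "data": {
  "rows": "0 0 -3 0 0 0 -0.2; 0 0 -4 0 0 0 -0.2; -2 0 -4 0 0 0 -0.2; -5 0 -1 0 0 0 -0.2; 0 0 0 0 0 0 -0.2"
}}

```text
time: 21.05
position: [0.4115, -0.4517, 0.1882]
tool_rot: [3.101, 0.481, -0.003]
ft_force: [1.1, -0.3, -0.4]
grip_width: 0.6
grip_force: 0.0
```

Run:
```python
from h import *
rep(); d=imaging.get_image("wrist"); np.save("pics/w8.npy",d,allow_pickle=True); cv2.imwrite("pics/c8.png",d["img"])
```

```text
21.05 [ 0.4115 -0.4517  0.1882] yaw 17.63 rv [ 3.101e+00  4.810e-01 -3.000e-03] f [ 1.1 -0.3 -0.4] grip 52.2 0.0 j7 -0.54
```

View pics/c8.png

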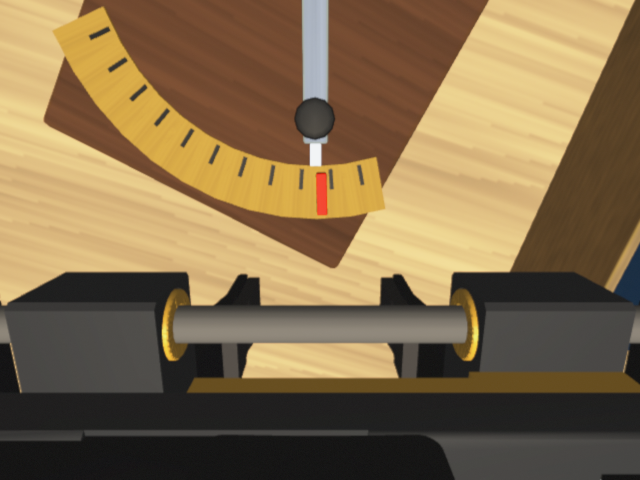

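The white tip is at (315,155) and the red marker at (321,193), so the lever is still a little short. I'll measure the difference.

Run:
```python
from h import *
d=np.load("pics/w8.npy",allow_pickle=True).item(); h=cv2.cvtColor(d["img"],cv2.COLOR_BGR2HSV)
def cen(m,z):
    M=cv2.moments(m,True); q=M["m10"]/M["m00"],M["m01"]/M["m00"]; print(q,int(M["m00"])); return plane(d,*q,z)[:2]
red=cv2.inRange(h,(0,150,190),(6,255,255))
tip=np.zeros_like(red); tip[143:166,300:330]=cv2.inRange(h,(0,0,215),(179,40,255))[143:166,300:330]
arm=np.zeros_like(red); arm[10:90,295:335]=cv2.inRange(h,(90,5,150),(130,90,255))[10:90,295:335]
pv=np.array([.6018,-.3845]); R_=cen(red,.047);T=cen(tip,.05);A=cen(arm,.05)
for n,p in (("red",R_),("tip",T),("arm",A)): v=p-pv; print(n,p,np.degrees(np.arctan2(v[1],v[0]))%360,np.linalg.norm(v))
v=T-A; print("arm->tip dir",np.degrees(np.arctan2(v[1],v[0]))%360)
g=plane(d,314.5,118,.112);v=g[:2]-pv;print("grip",g,np.degrees(np.arctan2(v[1],v[0]))%360)
rep()
```

```text
(321.3693931398417, 193.89709762532982) 379
(315.016, 154.132) 250
(314.6935758953951, 49.01023308698124) 1759
red [ 0.43608028 -0.44472016] 199.97041630661604 0.17632212787742432
tip [ 0.46307099 -0.43116337] 198.59105657548943 0.14636669216578033
arm [ 0.53095691 -0.40955769] 199.47903702637683 0.07514406652775356
arm->tip dir 197.6544245146834
grip [ 0.48488559 -0.42451212  0.112     ] 198.89270319913342
21.1 [ 0.4137 -0.4497  0.1873] yaw 17.80 rv [ 3.102e+00  4.860e-01 -1.000e-03] f [ 0.4  0.3 -0.5] grip 52.5 0.0 j7 -0.54
```

Run:
```python
from h import *
go(.4833,-.4244,.187,18.6,2,g=-.2)
```

```text
3.70 -0.14 0.02 0 0 -0.007 -0.2; 3.70 -0.12 0.02 0 0 -0.007 -0.2;
```

{"op": "jog_arm", "data": {
  "rows": "3.7 -0.1 0 0 0 -0.007 -0.2; 3.7 -0.1 0 0 0 -0.007 -0.2; 0 0 0 0 0 0 -0.2; 0 0 4 0 0 0 -0.2; 0 0 4 0 0 0 -0.2"
}}

```text
time: 21.72
position: [0.4855, -0.423, 0.1056]
tool_rot: [3.099, 0.515, 0.0]
ft_force: [-0.1, -0.8, -0.7]
grip_width: 0.601
grip_force: 0.0
```

{"op": "jog_arm", "data": {
  "rows": "0 0 3 0 0 0 -0.2; 0 0 1 0 0 0 -0.2; 0 0 0 0 0 0 -0.2; 0 0 0 0 0 0 1; 0 0 0 0 0 0 1"
}}

```text
time: 22.35
position: [0.4861, -0.4236, 0.0681]
tool_rot: [3.097, 0.514, 0.002]
ft_force: [-1.2, 0.8, -0.4]
grip_width: 0.454
grip_force: 0.0
```

{"op": "jog_arm", "data": {
  "rows": "0 0 0 0 0 0 1; 0 0 0 0 0 0 1; 0 0 0 0 0 0 1; 0 0 0 0 0 0 1"
}}

```text
time: 22.85
position: [0.4857, -0.4237, 0.0673]
tool_rot: [3.098, 0.513, 0.001]
ft_force: [0.4, -1.4, 2.5]
grip_width: 0.273
grip_force: 15.0
```

Run:
```python
from h import *
rep(); p=ctrl.get_state()["position"]; v=np.array(p[:2])-[.6018,-.3845]; print(np.degrees(np.arctan2(v[1],v[0]))%360,np.linalg.norm(v))
```

```text
22.85 [ 0.4857 -0.4237  0.0673] yaw 18.82 rv [3.098e+00 5.130e-01 1.000e-03] f [ 0.4 -1.4  2.5] grip 23.8 15.0 j7 -0.67
198.65625312962257 0.12256527262128351
```

{"op": "jog_arm", "data": {
  "rows": "0 0.4 0 0 0 -0.025 1; 0 0 0 0 0 0 1; 0 0 0 0 0 0 1"
}}

```text
time: 23.22
position: [0.4868, -0.427, 0.0673]
tool_rot: [3.092, 0.554, 0.0]
ft_force: [-1.3, 0.1, 5.7]
grip_width: 0.27
grip_force: 15.0
```

Run:
```python
from h import *
rep(); p=ctrl.get_state()["position"]; v=np.array(p[:2])-[.6018,-.3845]; print(np.degrees(np.arctan2(v[1],v[0]))%360,np.linalg.norm(v))
```

```text
23.23 [ 0.4868 -0.427   0.0673] yaw 20.31 rv [3.092 0.554 0.   ] f [-1.3  0.1  5.7] grip 23.5 15.0 j7 -0.64
200.28006312371477 0.1226508472506611
```

Moved 1.6°, against a target of 1.4°. I'll release, rise and re-measure.

{"op": "jog_arm", "data": {
  "rows": "0 0 0 0 0 0 -0.2; 0 0 0 0 0 0 -0.2; 0 0 0 0 0 0 -0.2; 0 0 0 0 0 0 -0.2; 0 0 0 0 0 0 -0.2"
}}

```text
time: 23.85
position: [0.4866, -0.4267, 0.0665]
tool_rot: [-3.092, -0.553, 0.0]
ft_force: [0.6, 0.6, 0.8]
grip_width: 0.596
grip_force: 0.0
```

{"op": "jog_arm", "data": {
  "rows": "0 0 -3 0 0 0 -0.2; 0 0 -4 0 0 0 -0.2; -2 0 -4 0 0 0 -0.2; -5 0 -1 0 0 0 -0.2; 0 0 0 0 0 0 -0.2"
}}

```text
time: 24.48
position: [0.4167, -0.4549, 0.1882]
tool_rot: [3.091, 0.541, -0.003]
ft_force: [0.3, 0.1, -0.2]
grip_width: 0.599
grip_force: 0.0
```

Run:
```python
from h import *
d=imaging.get_image("wrist"); h=cv2.cvtColor(d["img"],cv2.COLOR_BGR2HSV)
def cen(m,z):
    M=cv2.moments(m,True); q=M["m10"]/M["m00"],M["m01"]/M["m00"]; print(q,int(M["m00"])); return plane(d,*q,z)[:2]
red=cv2.inRange(h,(0,150,190),(6,255,255))
pv=np.array([.6018,-.3845]); rep()
tu,tv=proj(d,(pv[0]+.148*np.cos(np.radians(200)),pv[1]+.148*np.sin(np.radians(200)),.05)).astype(int)
tip=np.zeros_like(red); sl=np.s_[tv-12:tv+13,tu-15:tu+15]; tip[sl]=cv2.inRange(h,(0,0,215),(179,40,255))[sl]
for n,p in (("red",cen(red,.047)),("tip",cen(tip,.05))): v=p-pv; print(n,p,np.degrees(np.arctan2(v[1],v[0]))%360,np.linalg.norm(v))
t=imaging.get_image("top");s=imaging.get_image("scene")
a=cv2.resize(s["img"],(640,480)); w=d["img"]
cv2.imwrite("pics/c9.png",cv2.resize(np.hstack([t["img"],w[:300,160:480].repeat(1,0) if 0 else cv2.resize(w[60:260,200:420],(528,480))]),(800,329),interpolation=cv2.INTER_AREA))
```

```text
24.52 [ 0.419  -0.4528  0.1873] yaw 20.03 rv [ 3.092  0.546 -0.   ] f [ 0.7  0.1 -0.4] grip 52.0 0.0 j7 -0.51
(316.2682291666667, 198.453125) 384
(315.0164609053498, 159.54732510288065) 243
red [ 0.43648158 -0.44446009] 199.93543233600383 0.17585617459614922
tip [ 0.46384998 -0.43366884] 199.61734076988975 0.14645061527124328
```

View pics/c9.png

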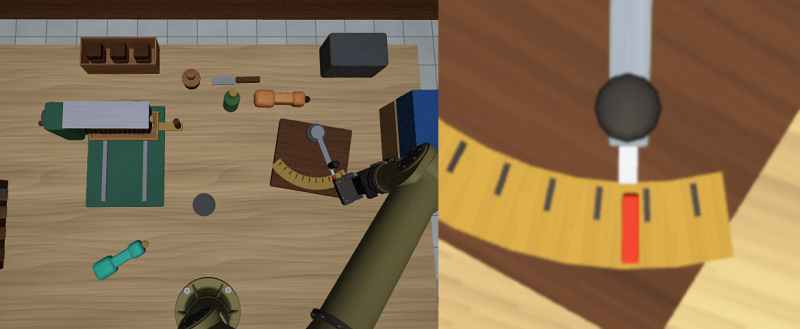

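The white tip lines up with the red marker to 0.3° (right panel, tip and marker both at column 629). The tray is under the brush, the bystanders are in place, and the gripper is open and clear. I'll hand it in.

```bash
python3 -c "
from h import *
print(ticket.close_job())"
```

```text
the job is handed in; nothing more can be done
None
```

The job is handed in at about 24.5 s: the brass-knobbed tree lies flat in the tray, the carriage is home under the brush (judged by alignment and a firm stop, since I measured about 0.19 m of travel, not the stated 0.210 m), the lever was then set within about 0.3° of the marker, and everything is released; the result of the judging was not shown to me.

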